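# Slide the rinsed pressing frame onto the drying bar

### The job

Swing the drying bar of the stand fully out so that it lines up with the wooden ledge, then slide the aluminium pressing frame gently along the ledge and over the free end of the bar, without lifting it or pushing it hard, until it hangs level on the bar, clear of the ledge. Leave the bar fully out and everything else on the counter where it is.

Things in the scene. Friction and masses are not known exactly. Their poses are not given: they have to be found in the camera images.
- stand: Drying stand, fixed. Origin on the counter under the middle of the ledge's end edge (facing the bar); z up, y from ledge to post. Wooden ledge without rims: flat top 60 mm high, y -170 to 0, x -90 to +90 mm. Beyond it a 6 mm thick, 120 mm wide steel base to y = 210 mm. Dark post, 26 mm across, at x 0, y 170 mm, carries the drying bar; highest point 114 mm.
- drying_bar (a joint): Drying bar's angle about the post's vertical axis, rad. 0: fully out, at its stop, pointing from the post to the middle of the ledge (-y of the stand). Grows as it folds towards the stand's -x side (robot side), up to 1.5. Stiff pivot: stays where left; about 2 N at 100 mm moves it.
- bar_pivot (a point): Point on the pivot axis of the drying bar at the height of its top face (stand x 0, y 170, z 112 mm).
- bar_tip (a point): Middle of the bar's free end (orange), on its top face. The bar is a flat steel strip 30 mm wide, 10 mm thick, top face 112 mm above the counter, free end 155 mm from the pivot axis; fully out, this end is 15 mm beyond the ledge's end edge.
- frame: Aluminium pressing frame, a rectangular loop, 0.35 kg, on edge on the ledge: 120 wide (x), 62 high (z), 60 mm deep (y, through the opening, roughly to the bar). Origin under its centre. Walls 4 mm; a 22 mm high sill along the bottom of both mouths is good to push on; opening above it 112 mm wide, up to 58 mm. It clears the bar's top by 6 mm and settles these 6 mm onto it once off the ledge.
- plate: Black ceramic plate, 190 mm across, 20 mm high, left of the stand. Origin under its centre. Leave alone.
- canister: Clear acrylic canister with shut swing door, 110 x 110 x 158 mm. Origin under its centre. Leave alone.
- sauce: Sauce bottle, 60 mm across, 190 mm high. Origin under its centre. Leave alone.
- bowl: Blue bowl, 120 mm across, 55 mm high. Origin under its centre. Leave alone.
- cup: White cup, 76 mm across, 80 mm high. Origin under its centre. Leave alone.
There are look-alikes about, which are no part of the job. What is shaped like the frame but blue or green is not meant.

How it is judged:
By the outcome, as a careful person would: the job done as asked, in the order asked, and still so for the second after the job is handed in, with the robot touching nothing.
It also fails if it takes over 56 s, if anything falls off the work surface, if the arm or the gripper's body presses on something with over 40 N, if the wrist force passes 120 N, or if a joint passes its speed limit or range.

### The arm

A 6-joint arm with a two-finger parallel gripper is mounted at the origin on the work surface. World frame = base frame: x ahead of the robot, y to its left, z up, the work surface at z = 0. Lengths are in m, angles in rad, forces in N, time in s.
With the tool pointing down it reaches from about 0.25 to 0.725 m from the base axis. Payload 4 kg.
Tool frame: the origin (TCP) lies between the finger pads; the fingertips stand 11 mm ahead of it and the grasp point (between the pads) lies 8 mm behind it (bot.tip_extent is the distance from the TCP to the fingertips, in m); z points along the fingers, y is the line along which they close (so a half turn about z gives the same grasp; the last joint's range is limited). The gripper opens to 85 mm and grips with 20 to 120 N. Pads are 22 mm wide; open, the fingers measure 114 mm over their backs; the gripper's body (76 mm by 85 mm) begins 54 mm behind the grasp point. The pads swing forward as they close: fully open they stand 13 mm farther back than shut.
Start: joints at [1.31, 0.241, 0.005, 1.335, 0, 1.571], TCP at [0.129, 0.483, 0.213] pointing down, gripper open.
Joint ranges: [-2.72, 2.72], [-1.05, 1.87], [-1.09, 1.28], [-1.99, 2.15], [-1.42, 1.44], [-3.14, 3.14]. Speed limits (rad/s): [2.79, 2.79, 3.14, 3.14, 3.14, 3.14].

### API

Orientations are given as a unit quaternion [x, y, z, w].
In Python, from workcell import bot gives the robot as it stands. The module is installed in compiled form; this text tells all that it offers.
- The arm moves only by the tool drive_tool, never from a script. Its argument "rows" is a list of rows, each an object of numbers: "dx", "dy", "dz": the shift along the tool's x, y, z in units of 50 mm (1.0 is 50 mm); "wx", "wy", "wz": the turn, a rotation vector about the tool's x, y, z in units of 5 degrees (1.0 is 5 degrees); "hand": the finger opening in mm, from 0 to 85.4. A call has 1 to 20 rows; each row is the pose to reach, as a shift and turn from the pose commanded when the call began, along the tool's axes at that moment; what a row does not reach only later rows make up. A row lasts 1/10 s, in which the tool goes at most 50 mm and 8.59 degrees, less where a joint would pass 70% of its speed; a pose out of reach is approached as far as the arm can. A call with a gripper value outside its range is refused whole. The fingers move at their own pace and stop on an object; the grip force is fixed at half the most. Time passes only in rows, so rows that repeat a pose let the fingers close. It gives the time, the measured TCP pose, the force, the opening and the grip force at its end, in the units of the state.
- bot.get_obs(): the state, without advancing time (a new reading comes with each control period).
- bot.camera(name): name is "side" or "top"; returns the picture (420x560x3 uint8, red, green, blue); there is no depth.
- bot.get_calibration(name): a dict with "vfov" (degrees; the focal length in pixels is half the picture's height over the tangent of half this angle, whatever the lens; pixels are square), "cx", "cy" (the principal point, pixels), "k1" (the pictures are not rectified: a ray, as slopes to the right and down, at radius r is drawn at 1 + k1 r^2 times it, then the intrinsics apply), "origin" and "rotation" of the camera in the world. Camera axes: x right, y up, looking along -z (the intrinsics and any distortion apply to the point x, -y, -z); pixel columns grow to the right and rows downward; lengths in m; the calibration is good to about 2 mm. A picture is of the moment at which its call begins. get_calibration takes no time and is no camera call.
- bot.job_done(): hands the job in; it is judged then, once.
Trained networks look in the newest picture that a camera, given by its name, has taken for a name from the list of things; names that differ only in an ending like _2 or _b are one class to them, and where a whole thing is asked for, a point or a joint stands for the part that bears it (a point fixed in the world has none). Each returns a list of dicts, best first, with "score" (0 to 1); they miss things now and then, are a little off and sometimes report something else, mostly with a low value. They report only what shows in the picture. A call takes as long as a camera call. They do not tell look-alikes from the thing itself.
- bot.look_for(camera, thing): "extent" ([centre column, centre row, width, height] in pixels, round what is visible of it).
- bot.outline_of(camera, thing): "region" (420x560 bool, what is visible of it) and "extent" ([centre column, centre row, width, height] in pixels, round what is visible of it).
The state is a dict: "clock": time; "joint_pos": joint angles; "joint_vel": joint speeds; "tau": joint torques, N m; "eef_pos": TCP position; "tool_rot": TCP orientation; "ft_force": force on the tool from outside, world axes, zero at the start; "ft_torque": the same for the moment, N m; "grip_width": finger opening in m; "grasp_force": force on a finger pad.
Only numpy, scipy, OpenCV 4.12 (cv2) and the standard library are available. Lean on these libraries where they do the work, as an engineer would, in place of code of your own. Each camera call takes 0.05 s, during which the arm holds its last target. There are 200 camera calls.

## Working session

There is one attempt and no reset: what is moved stays moved. The work goes in short steps, Python scripts to look and compute and a tool call to move; the robot and the scene stay as the last step left them, time stands still between calls to the robot, and variables do not carry over. Pictures are saved under pics/ and viewed, at most 10 in all, crops included, and the job is handed in when it is done.

Besides the shell and the picture viewer there is one more tool, called after ">>>" as name([rows], argument=value, ...), one row to a line, values as JSON. drive_tool: Moves the arm, as the interface text tells. Its arguments: {"type":"object","properties":{"rows":{"type":"array","items":{"type":"object","properties":{"dx":{"type":"number"},"dy":{"type":"number"},"dz":{"type":"number"},"wx":{"type":"number"},"wy":{"type":"number"},"wz":{"type":"number"},"hand":{"type":"number"}}}}},"required":["rows"]}

```bash
mkdir -p pics
cat > h.py <<'E'
import numpy as np, cv2
from workcell import bot
def ray(cam,u,v):
    c=bot.get_calibration(cam); f=210/np.tan(np.radians(c['vfov'])/2)
    d=np.array([(u-c['cx'])/f,(v-c['cy'])/f]); s=d.copy()
    for _ in range(20): s=d/(1+c['k1']*(s@s))
    return np.array(c['origin']),np.array(c['rotation'])@np.array([s[0],-s[1],-1.])
def at(cam,u,v,z):
    o,d=ray(cam,u,v); return (o+d*(z-o[2])/d[2])[:2].round(4)
def proj(cam,p):
    c=bot.get_calibration(cam); f=210/np.tan(np.radians(c['vfov'])/2)
    q=np.array(c['rotation']).T@(np.array(p)-c['origin']); s=np.array([q[0],-q[1]])/-q[2]
    s=s*(1+c['k1']*(s@s)); return (s*f+[c['cx'],c['cy']]).round(1)
def snap(cam,name):
    im=bot.camera(cam); cv2.imwrite(f'pics/{name}.png',im[:,:,::-1]); return im
E
python3 - <<'E'
from h import *
for c in ['top','side']:
    snap(c,c+'0'); k=bot.get_calibration(c); print(c,np.round(k['origin'],3),np.round(k['rotation'],2).tolist(),k['vfov'],k['k1'])
    for t in ['stand','drying_bar','bar_tip','frame','plate','canister','sauce','bowl','cup']:
        print(t,[(np.round(d['extent']).tolist(),round(d['score'],2)) for d in bot.look_for(c,t)][:3])
print(bot.get_obs())
E
```

```text
top [0.456 0.138 1.408] [0.04, -0.03, -0.7, 0.71] 43.629144478844296 0.025313650902433017
stand [([311.0, 229.0, 146.0, 83.0], 0.92)]
drying_bar [([271.0, 239.0, 61.0, 61.0], 0.7)]
bar_tip [([272.0, 240.0, 58.0, 56.0], 0.61), ([357.0, 224.0, 31.0, 52.0], 0.4)]
frame [([435.0, 258.0, 36.0, 48.0], 0.81), ([428.0, 197.0, 54.0, 40.0], 0.8), ([357.0, 224.0, 33.0, 51.0], 0.7)]
plate [([145.0, 286.0, 69.0, 71.0], 0.88)]
canister [([178.0, 188.0, 60.0, 59.0], 0.98)]
sauce [([398.0, 136.0, 34.0, 33.0], 0.63)]
bowl [([276.0, 137.0, 46.0, 44.0], 0.73), ([272.0, 238.0, 59.0, 56.0], 0.21)]
cup [([338.0, 136.0, 32.0, 28.0], 0.86)]
side [ 0.518 -0.693  0.884] [0.39, -0.01, -0.02, 0.92] 44.6963988522637 0.03126955750578762
stand [([275.0, 254.0, 108.0, 159.0], 0.62), ([250.0, 194.0, 62.0, 40.0], 0.39)]
drying_bar [([251.0, 198.0, 62.0, 48.0], 0.61)]
bar_tip [([252.0, 195.0, 59.0, 46.0], 0.92), ([301.0, 141.0, 48.0, 78.0], 0.73), ([209.0, 142.0, 66.0, 38.0], 0.68)]
frame [([327.0, 373.0, 45.0, 79.0], 0.94), ([236.0, 385.0, 74.0, 54.0], 0.6), ([278.0, 273.0, 66.0, 50.0], 0.57)]
plate [([209.0, 144.0, 
[... 255 characters left out ...]
 0.97)]
{'clock': 1.0, 'joint_pos': array([1.30997632e+00, 2.40577523e-01, 4.97632577e-03, 1.33518859e+00,
       1.06879066e-05, 1.57076809e+00]), 'joint_vel': array([ 0.00168054,  0.00206956, -0.00090858, -0.00071347, -0.00039786,
        0.00212785]), 'tau': array([-8.80352545e-04, -3.72217405e+01,  2.52696383e+01,  1.17138614e-03,
       -9.81858375e-05,  4.34550188e-06]), 'eef_pos': array([0.12893129, 0.48308341, 0.21250865]), 'tool_rot': array([ 1.30026675e-01,  9.91510496e-01,  3.93740114e-06, -4.87326537e-06]), 'ft_force': array([-0.32507546,  0.09955949, -0.0118937 ]), 'ft_torque': array([ 0.02908902, -0.03724915, -0.00304905]), 'grasp_force': 0.0, 'grip_width': 0.08533912603358396}
```

View pics/top0.png

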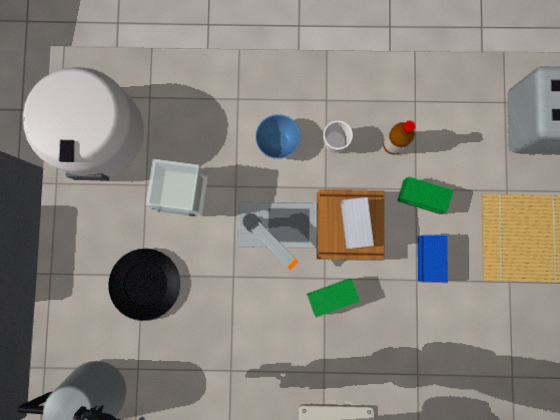

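View pics/side0.png

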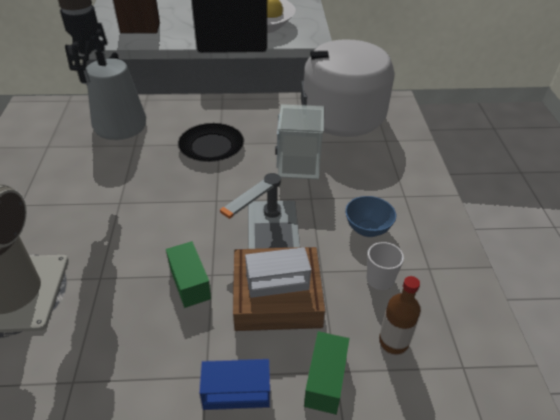

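Top view: the bar runs from the pivot at about (251,222) to its orange tip at (293,264). The ledge is at (317–384, 190–260). The aluminium frame is on it at (357,224), slightly yawed; the blue and green ones are look-alikes. The side view agrees. Next I'll measure poses.

Run:
```python
from h import *
im=bot.camera('top'); hsv=cv2.cvtColor(im,cv2.COLOR_RGB2HSV)
def corners(mask,z):
    r=cv2.minAreaRect(cv2.findNonZero(mask.astype(np.uint8)))
    b=cv2.boxPoints(r); return np.array([at('top',*p,z) for p in b]),r
roi=np.zeros(im.shape[:2],bool); roi[180:270,230:395]=1
wood=(hsv[...,0]<15)&(hsv[...,1]>120)&(hsv[...,2]>50)&roi
org=(hsv[...,0]<14)&(hsv[...,1]>200)&(hsv[...,2]>200)
org[:, :275]=0; org[:, 310:]=0;org[:250]=0
wood[:,:312]=0
c,r=corners(wood,.06); print('wood',r,c.tolist())
c,r=corners(org,.112); print('tip',r,c.tolist(),c.mean(0))
for d in bot.outline_of('top','frame'):
    c,r=corners(d['region'],.122); print('frame',d['score'],np.round(r[0]),r[1:],c.tolist(),c.mean(0))
for d in bot.outline_of('top','drying_bar'):
    c,r=corners(d['region'],.112); print('bar',d['score'],r,c.tolist())
fr=(hsv[...,1]<70)&(hsv[...,2]>150)&roi; fr[:,:330]=0
c,r=corners(fr,.122); print('frame col',fr.sum(),r,c.tolist(),c.mean(0))
cr=cv2.resize(im[180:280,230:400],None,fx=4.6,fy=4.6,interpolation=cv2.INTER_CUBIC); cv2.imwrite('pics/c1.png',cr[:,:,::-1])
```

```text
Traceback (most recent call last):
  File "h.py", line 9, in at
    o,d=ray(cam,u,v); return (o+d*(z-o[2])/d[2])[:2].round(4)
        ~~~^^^^^^^^^
  File "h.py", line 7, in ray
    return np.array(c['origin']),np.array(c['rotation'])@np.array([s[0],-s[1],-1.])
                                 ~~~~~~~~~~~~~~~~~~~~~~~^~~~~~~~~~~~~~~~~~~~~~~~~~~
ValueError: matmul: Input operand 1 has a mismatch in its core dimension 0, with gufunc signature (n?,k),(k,m?)->(n?,m?) (size 3 is different from 4)
```

```bash
sed -i "s/np.array(c\['rotation'\])/R.from_quat(c['rotation']).as_matrix()/; s/^import numpy.*/&\nfrom scipy.spatial.transform import Rotation as R/" h.py
cat > m.py <<'E'
from h import *
im=bot.camera('top'); hsv=cv2.cvtColor(im,cv2.COLOR_RGB2HSV)
def corners(mask,z):
    r=cv2.minAreaRect(cv2.findNonZero(mask.astype(np.uint8)))
    b=cv2.boxPoints(r); return np.array([at('top',*p,z) for p in b]),np.round(np.hstack([r[0],r[1],r[2]]),1)
roi=np.zeros(im.shape[:2],bool); roi[180:275,230:395]=1
wood=(hsv[...,0]<15)&(hsv[...,1]>120)&(hsv[...,2]>50)&roi
org=(hsv[...,0]<14)&(hsv[...,1]>200)&(hsv[...,2]>200)
org[:, :275]=0; org[:, 310:]=0;org[:250]=0
wood[:,:312]=0
c,r=corners(wood,.06); print('wood',r,c.tolist())
c,r=corners(org,.112); print('tip',r,c.tolist(),c.mean(0))
for d in bot.outline_of('top','frame'):
    c,r=corners(d['region'],.122); print('frame',d['score'],r,c.tolist(),c.mean(0))
for d in bot.outline_of('top','drying_bar'):
    c,r=corners(d['region'],.112); print('bar',d['score'],r,c.tolist())
fr=(hsv[...,1]<70)&(hsv[...,2]>150)&roi; fr[:,:330]=0
c,r=corners(fr,.122); print('frame col',fr.sum(),r,c.tolist(),c.mean(0))
cr=cv2.resize(im[180:280,230:400],None,fx=4.6,fy=4.6,interpolation=cv2.INTER_CUBIC); cv2.imwrite('pics/c1.png',cr[:,:,::-1])
E
python3 m.py
```

```text
wood [350.  224.5  66.   69.    0. ] [[0.4691, 0.0528], [0.647, 0.0547], [0.6498, -0.1158], [0.4721, -0.1154]]Traceback (most recent call last):
  File "m.py", line 12, in <module>
    c,r=corners(org,.112); print('tip',r,c.tolist(),c.mean(0))
        ~~~~~~~^^^^^^^^^^
  File "m.py", line 4, in corners
    r=cv2.minAreaRect(cv2.findNonZero(mask.astype(np.uint8)))
cv2.error: OpenCV(4.12.0) /io/opencv/modules/imgproc/src/convhull.cpp:143: error: (-215:Assertion failed) total >= 0 && (depth == CV_32F || depth == CV_32S) in function 'convexHull'
```

```bash
sed -i "s/org=.*/org=(hsv[...,0]<25)\&(hsv[...,1]>180)\&(hsv[...,2]>130)/" m.py
python3 m.py
```

```text
wood [350.  224.5  69.   66.   90. ] [[0.647, 0.0547], [0.6498, -0.1158], [0.4721, -0.1154], [0.4691, 0.0528]]
tip [292.5 264.    3.5  10.6  45. ] [[0.4489, 0.1283], [0.4676, 0.1101], [0.4616, 0.1039], [0.4429, 0.122]] [0.45525  0.116075]
frame 0.97 [333.6 297.5  25.8  48.1  69.8] [[0.3844, 0.081], [0.4264, -0.028], [0.3687, -0.0497], [0.3271, 0.0588]] [0.37665  0.015525]
frame 0.95 [356.4 222.3  49.4  28.5  82.9] [[0.6153, 0.0036], [0.6252, -0.066], [0.5049, -0.0811], [0.495, -0.0121]] [ 0.5601 -0.0389]
frame 0.92 [425.2 194.6  51.1  26.6  16.9] [[0.6169, -0.1381], [0.6805, -0.1574], [0.6453, -0.2768], [0.5821, -0.257]] [ 0.6312   -0.207325]
frame 0.7 [432.5 258.5  47.   29.   90. ] [[0.5314, -0.1891], [0.5326, -0.2594], [0.419, -0.2577], [0.4176, -0.188]] [ 0.47515 -0.22355]
bar 0.95 [270.2 239.8  70.7  14.8  45. ] [[0.5614, 0.2478], [0.588, 0.2224], [0.4666, 0.0966], [0.4405, 0.122]]
frame col 2749 [362. 227.  94.  64.  90.] [[0.6637, 0.0266], [0.6663, -0.1312], [0.4357, -0.1303], [0.4327, 0.0248]] [ 0.5496   -0.052525]
```

View pics/c1.png

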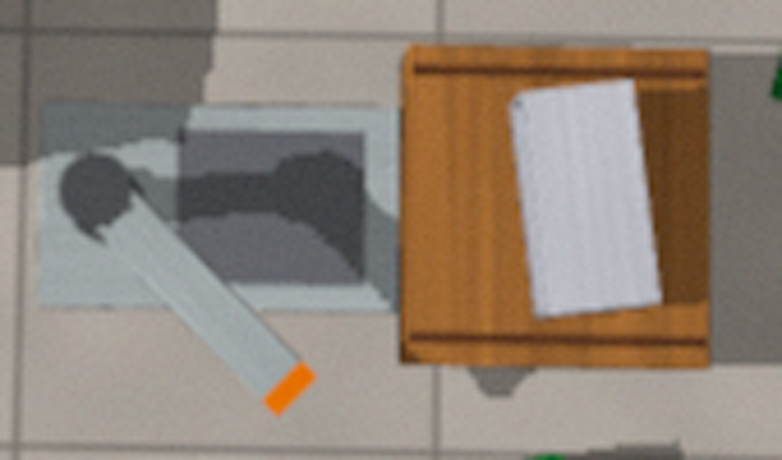

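The crop shows the bar folded by about 0.78 rad, with the pivot at crop (97,190). The frame's corners are at crop (512,97), (632,80), (660,300) and (535,318), about 7° yawed. The ledge's end edge is at crop column 410 or so.

Run:
```python
from h import *
P=lambda u,v,z:at('top',u/4.6+230-.4,v/4.6+180-.4,z)
for n,u,v,z in [('pivot',97,193,.114),('L far',412,46,.06),('L near',408,362,.06),('R far',708,52,.06),('R near',709,365,.06),('tip',290,388,.112),
 ('f1',512,97,.122),('f2',632,80,.122),('f3',661,300,.122),('f4',536,318,.122),('base lf',40,105,.006),('base ln',40,306,.006)]: print(n,P(u,v,z))
for d in bot.outline_of('side','frame'):
    if abs(d['extent'][1]-273)<20: 
        cv2.imwrite('pics/s1.png',cv2.resize(bot.camera('side')[160:340,160:420],None,fx=3,fy=3,interpolation=cv2.INTER_CUBIC)[:,:,::-1])
for n,p in [('edge',(.558,.054,.06)),('nearedge',(.468,.054,.06)),('frame',(.56,-.039,.122)),('pivot',(.558,.224,.112))]: print(n,proj('side',p),(proj('side',p)-[160,160])*3)
o=bot.get_obs(); print(o['clock'],R.from_quat(o['tool_rot']).as_matrix().round(2).tolist())
```

```text
pivot [0.5579 0.2211]
L far [0.6482 0.0491]
L near [0.4709 0.0495]
R far [ 0.6475 -0.1171]
R near [ 0.4723 -0.1173]
tip [0.4554 0.1157]
f1 [ 6.126e-01 -6.000e-04]
f2 [ 0.6229 -0.0648]
f3 [ 0.5054 -0.0802]
f4 [ 0.4947 -0.0141]
base lf [0.6174 0.2627]
base ln [0.5001 0.2596]
edge [274.4 247.9] [343.2 263.7]
nearedge [232.8 249.1] [218.4 267.3]
frame [277.8 261.8] [353.4 305.4]
pivot [271.3 179.1] [333.9  57.3]
1.4 [[-0.97, 0.26, 0.0], [0.26, 0.97, 0.0], [0.0, 0.0, -1.0]]
```

View pics/s1.png

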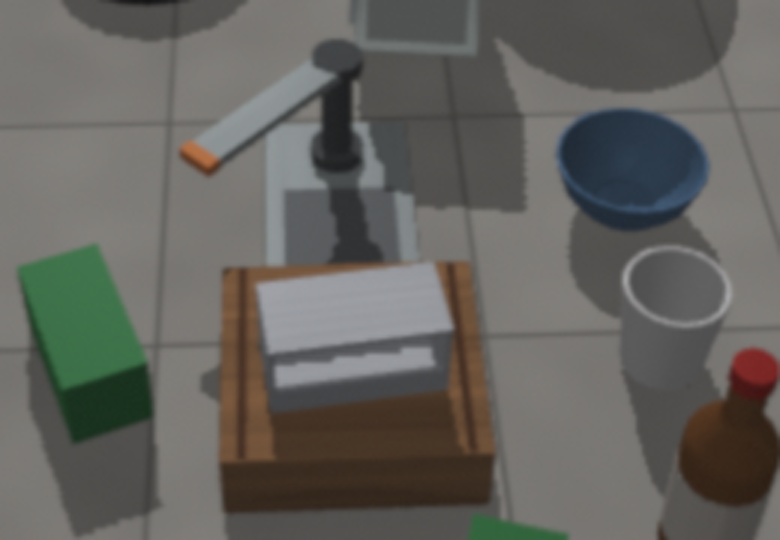

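Run:
```python
from h import *
for p in [(.129,.483,.213),(.129,.483,.3),(0,0,0),(0,0,.3)]: print(proj('top',p),proj('side',p))
print(at('top',75,395,0),at('side',115,125,0))
```

```text
[124.  410.6] [97.3 85.8]
[111.  422.6] [88.7 53.3]
[334.3 443.2] [ 11.7 293.6]
[348.8 494.7] [-50.  186.1]
[0.1079 0.6735] [0.1036 0.6255]
```

>>> drive_tool([
  {"dz":0,"hand":0},
  {"dx":-0.7,"dy":-0.5,"wz":1.5,"hand":0},
])

```text
invalid input at $.rows[0]: expected keys dx, dy, dz, wx, wy, wz, hand
```

>>> drive_tool([
  {"dx":-0.73,"dy":-0.55,"dz":0,"wx":0,"wy":0,"wz":1.5,"hand":0},
  {"dx":-1.46,"dy":-1.1,"dz":0,"wx":0,"wy":0,"wz":3,"hand":0},
  {"dx":-2.19,"dy":-1.64,"dz":0,"wx":0,"wy":0,"wz":4.5,"hand":0},
  {"dx":-2.91,"dy":-2.19,"dz":0,"wx":0,"wy":0,"wz":6,"hand":0},
  {"dx":-3.64,"dy":-2.74,"dz":0,"wx":0,"wy":0,"wz":7.5,"hand":0},
  {"dx":-4.37,"dy":-3.28,"dz":0,"wx":0,"wy":0,"wz":9,"hand":0},
  {"dx":-5.1,"dy":-3.83,"dz":0,"wx":0,"wy":0,"wz":10.5,"hand":0},
  {"dx":-5.82,"dy":-4.38,"dz":0,"wx":0,"wy":0,"wz":12,"hand":0},
  {"dx":-6.55,"dy":-4.92,"dz":0,"wx":0,"wy":0,"wz":13.5,"hand":0},
  {"dx":-7.28,"dy":-5.47,"dz":0,"wx":0,"wy":0,"wz":15,"hand":0},
  {"dx":-7.28,"dy":-5.47,"dz":0,"wx":0,"wy":0,"wz":15,"hand":0},
  {"dx":-7.28,"dy":-5.47,"dz":0,"wx":0,"wy":0,"wz":15,"hand":0},
])

```text
clock: 2.6
eef_pos: [0.4103, 0.1241, 0.2124]
tool_rot: [0.708, 0.707, -0.0, -0.0]
ft_force: [-0.7, 1.0, -0.5]
grip_width: -0.0003
grasp_force: 0.0
```

>>> drive_tool([
  {"dx":0,"dy":0,"dz":0.8,"wx":0,"wy":0,"wz":0,"hand":0},
  {"dx":0,"dy":0,"dz":1.6,"wx":0,"wy":0,"wz":0,"hand":0},
  {"dx":0,"dy":0,"dz":2.3,"wx":0,"wy":0,"wz":0,"hand":0},
  {"dx":0,"dy":0,"dz":2.3,"wx":0,"wy":0,"wz":0,"hand":0},
  {"dx":0,"dy":0.2,"dz":2.3,"wx":0,"wy":0,"wz":0,"hand":0},
  {"dx":0,"dy":0.4,"dz":2.3,"wx":0,"wy":0,"wz":0,"hand":0},
  {"dx":0,"dy":0.6,"dz":2.3,"wx":0,"wy":0,"wz":0,"hand":0},
  {"dx":0,"dy":0.8,"dz":2.3,"wx":0,"wy":0,"wz":0,"hand":0},
  {"dx":0,"dy":1.0,"dz":2.3,"wx":0,"wy":0,"wz":0,"hand":0},
  {"dx":0,"dy":1.2,"dz":2.3,"wx":0,"wy":0,"wz":0,"hand":0},
])

```text
clock: 3.6
eef_pos: [0.4714, 0.125, 0.0979]
tool_rot: [0.707, 0.707, 0.0, 0.0]
ft_force: [0.4, 0.1, -0.1]
grip_width: 0.0003
grasp_force: 0.0
```

>>> drive_tool([
  {"dx":0,"dy":0.2,"dz":0,"wx":0,"wy":0,"wz":0,"hand":0},
  {"dx":0,"dy":0.4,"dz":0,"wx":0,"wy":0,"wz":0,"hand":0},
  {"dx":0,"dy":0.6,"dz":0,"wx":0,"wy":0,"wz":0,"hand":0},
  {"dx":0,"dy":0.8,"dz":0,"wx":0,"wy":0,"wz":0,"hand":0},
  {"dx":0,"dy":0.8,"dz":0,"wx":0,"wy":0,"wz":0,"hand":0},
])

```text
clock: 4.1
eef_pos: [0.5116, 0.1252, 0.0975]
tool_rot: [0.707, 0.707, 0.0, 0.0]
ft_force: [-0.0, 0.0, 0.5]
grip_width: -0.0001
grasp_force: 0.0
```

```bash
python3 m.py | grep -E "tip|bar"; python3 -c "
from h import *
for d in bot.outline_of('top','drying_bar')[:2]:
    r=cv2.minAreaRect(cv2.findNonZero(d['region'].astype(np.uint8))); print(d['score'],r)
snap('top','t2')"
```

```text
0.9 ((257.0000305175781, 226.00003051757812), (33.941123962402344, 15.55634880065918), 45.0)Traceback (most recent call last):
  File "m.py", line 12, in <module>
    c,r=corners(org,.112); print('tip',r,c.tolist(),c.mean(0))
        ~~~~~~~^^^^^^^^^^
  File "m.py", line 4, in corners
    r=cv2.minAreaRect(cv2.findNonZero(mask.astype(np.uint8)))
cv2.error: OpenCV(4.12.0) /io/opencv/modules/imgproc/src/convhull.cpp:143: error: (-215:Assertion failed) total >= 0 && (depth == CV_32F || depth == CV_32S) in function 'convexHull'
```

View pics/t2.png

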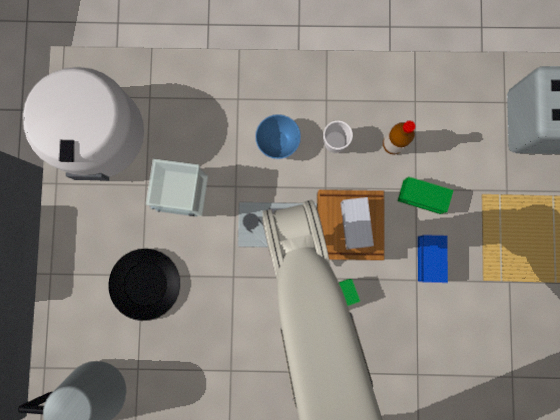

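The arm hides the bar in the top view, and the force is near zero, so I'll check with the side camera.

Run:
```python
from h import *
im=bot.camera('side')
cv2.imwrite('pics/s2.png',cv2.resize(im[100:340,160:420],None,fx=2.5,fy=2.5,interpolation=cv2.INTER_CUBIC)[:,:,::-1])
print([(d['extent'],d['score']) for d in bot.look_for('side','bar_tip')])
print(bot.get_obs()['ft_force'])
```

```text
[([250.7, 197.1, 60.0, 41.6], 0.9)]
[ 0.21057339 -0.39245686  0.73937481]
```

View pics/s2.png

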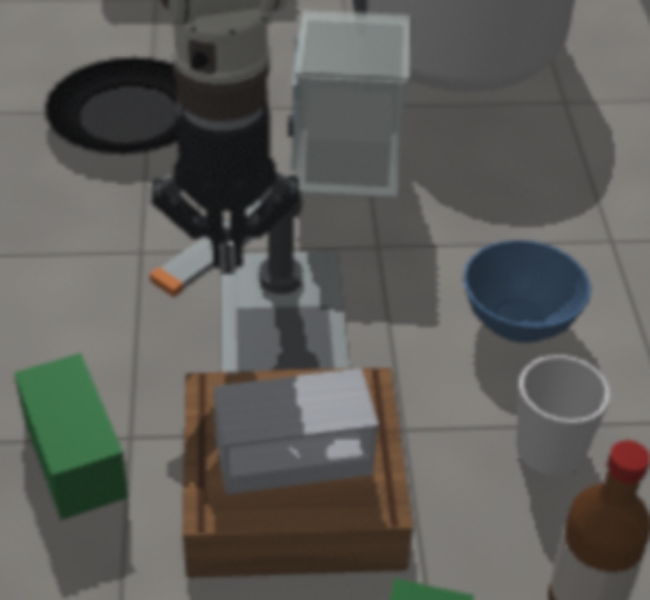

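Run:
```python
from h import *
print(bot.tip_extent)
for p in [(.5116,.125,.0865),(.5116,.125,.0975),(.455,.116,.112),(.558,.221,.112)]: print(proj('side',p))
o,d=ray('side',227,211.5); q,e=ray('top',292.5,264)
A=np.c_[d,-e]; t=np.linalg.lstsq(A,q-o,rcond=None)[0]; print(o+d*t[0],q+e*t[1])
o=bot.get_obs(); print(o['joint_pos'],o['eef_pos'])
```

```text
0.011
[252.3 216.9]
[252.2 213.4]
[226.1 212.1]
[271.4 180. ]
[0.45698652 0.1162359  0.11351688] [0.45524848 0.11610763 0.11352007]
[ 2.40657219e-01  3.67509908e-01 -1.30485189e-01  1.07344678e+00
  6.49375057e-05  1.81030697e+00] [0.50952364 0.12506548 0.09743015]
```

Run:
```python
from h import *
im=bot.camera('side')
g=im.sum(2)//3
for c in [244,246,248,250,252,254,256]: print(c,g[190:222,c].tolist())
cv2.imwrite('pics/s3.png',cv2.resize(im[170:230,210:290],None,fx=8,fy=8,interpolation=cv2.INTER_NEAREST)[:,:,::-1])
```

```text
244 [22, 23, 22, 22, 28, 51, 78, 93, 104, 106, 112, 122, 125, 124, 114, 85, 67, 80, 104, 121, 126, 127, 127, 127, 127, 126, 127, 126, 126, 125, 124, 125]
246 [23, 22, 22, 23, 21, 21, 23, 27, 29, 28, 29, 30, 30, 31, 30, 30, 51, 87, 116, 124, 126, 125, 126, 126, 126, 126, 125, 125, 125, 124, 123, 124]
248 [40, 30, 25, 22, 24, 23, 33, 50, 56, 58, 57, 57, 54, 53, 53, 53, 55, 68, 87, 102, 125, 132, 132, 133, 133, 133, 132, 132, 131, 131, 131, 130]
250 [105, 70, 44, 36, 31, 32, 41, 52, 46, 44, 44, 44, 44, 44, 44, 45, 45, 48, 59, 98, 142, 152, 152, 153, 152, 152, 151, 152, 152, 151, 152, 152]
252 [54, 41, 29, 26, 26, 34, 51, 61, 60, 58, 58, 58, 57, 58, 58, 58, 57, 57, 68, 101, 140, 150, 150, 150, 150, 150, 150, 150, 150, 150, 150, 150]
254 [24, 22, 20, 22, 22, 22, 23, 29, 36, 38, 38, 38, 39, 40, 42, 45, 62, 94, 118, 133, 146, 148, 149, 149, 149, 149, 148, 148, 148, 148, 147, 147]
256 [21, 23, 22, 23, 24, 27, 29, 35, 44, 50, 51, 58, 64, 66, 66, 72, 96, 129, 146, 150, 150, 150, 151, 151, 150, 149, 149, 150, 150, 150, 149, 149]
```

View pics/s3.png

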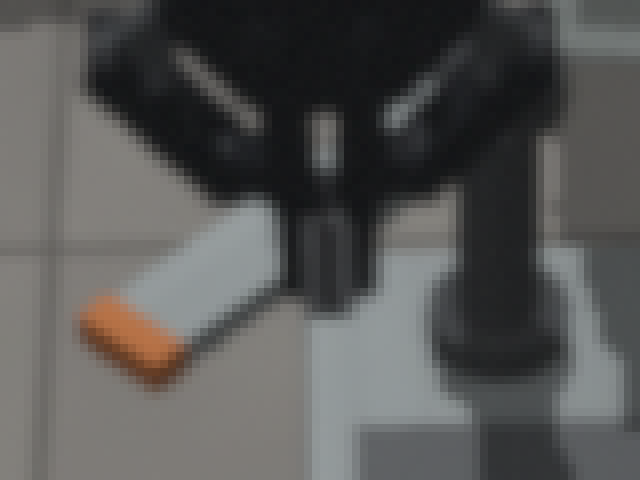

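>>> drive_tool([
  {"dx":0,"dy":0,"dz":-0.5,"wx":0,"wy":0,"wz":0,"hand":0},
  {"dx":0,"dy":-0.6,"dz":-0.5,"wx":0,"wy":0,"wz":0,"hand":0},
  {"dx":0,"dy":-1.4,"dz":-0.5,"wx":0,"wy":0,"wz":0,"hand":0},
  {"dx":0,"dy":-2.0,"dz":-0.5,"wx":0,"wy":0,"wz":0,"hand":0},
  {"dx":0,"dy":-2.0,"dz":0,"wx":0,"wy":0,"wz":0,"hand":0},
  {"dx":0,"dy":-2.0,"dz":0.5,"wx":0,"wy":0,"wz":0,"hand":0},
  {"dx":0,"dy":-2.0,"dz":0.5,"wx":0,"wy":0,"wz":0,"hand":0},
])

```text
clock: 5.1
eef_pos: [0.407, 0.1242, 0.0704]
tool_rot: [0.707, 0.708, -0.002, -0.001]
ft_force: [-1.1, 0.7, -0.4]
grip_width: -0.0002
grasp_force: 0.0
```

```bash
cat > tip.py <<'E'
from h import *
o=bot.get_obs(); p=o['eef_pos']; print('eef',p.round(4),o['ft_force'].round(2))
im=bot.camera('side'); g=im.mean(2)
u,v=proj('side',p); print('proj tcp',u,v,'tips',proj('side',p-[0,.011,.011]))
for c in range(int(u)-8,int(u)+9,2): print(c,g[int(v)-24:int(v)+20,c].astype(int).tolist())
E
python3 tip.py; python3 -c "
from h import *
print([proj('top',(.5095,.125,z)) for z in (.1,.2,.3)])"
```

```text
eef [0.407  0.1242 0.0704] [-1.1   0.75 -0.42]
proj tcp 205.8 223.5 tips [206.  230.4]
197 [23, 22, 21, 21, 23, 20, 28, 45, 70, 84, 95, 102, 104, 106, 108, 109, 112, 120, 123, 125, 125, 126, 126, 125, 126, 126, 126, 126, 126, 126, 126, 127, 127, 128, 129, 129, 129, 130, 130, 130, 130, 129, 129, 129]
199 [21, 21, 23, 22, 23, 23, 22, 24, 25, 28, 31, 30, 32, 35, 38, 41, 46, 63, 90, 118, 125, 126, 126, 126, 126, 126, 125, 126, 126, 126, 126, 127, 127, 128, 128, 129, 129, 130, 129, 130, 130, 129, 128, 128]
201 [37, 34, 28, 26, 24, 21, 22, 27, 40, 53, 57, 57, 56, 53, 51, 50, 49, 52, 73, 100, 111, 119, 124, 125, 126, 126, 126, 126, 126, 126, 126, 127, 127, 128, 128, 129, 129, 129, 129, 129, 129, 128, 128, 128]
203 [82, 74, 57, 44, 31, 26, 27, 36, 51, 55, 45, 42, 43, 44, 44, 48, 51, 53, 54, 57, 74, 105, 122, 125, 126, 126, 126, 126, 126, 126, 126, 127, 127, 128, 128, 128, 129, 129, 128, 129, 128, 128, 128, 127]
205 [37, 35, 30, 25, 25, 24, 25, 31, 46, 59, 60, 59, 58, 58, 54, 52, 51, 50, 49, 51, 70, 105, 122, 125, 125, 125, 126, 126, 126, 126, 126, 127, 127, 127, 128, 128, 128, 128, 128, 128,
[... 235 characters left out ...]
4, 21, 22, 22, 23, 25, 35, 41, 41, 37, 34, 34, 36, 37, 38, 42, 56, 86, 114, 123, 125, 126, 126, 126, 126, 126, 127, 126, 127, 126, 126, 126, 127, 127, 128, 128, 128, 128, 128, 127, 127, 126, 126]
211 [30, 29, 24, 24, 24, 34, 65, 100, 113, 112, 105, 100, 98, 101, 104, 104, 107, 115, 121, 124, 126, 125, 126, 126, 126, 126, 126, 126, 126, 126, 126, 126, 126, 126, 126, 127, 127, 127, 126, 126, 126, 125, 125, 125]
213 [37, 34, 29, 25, 24, 38, 73, 110, 123, 124, 124, 124, 124, 123, 124, 123, 123, 123, 123, 122, 122, 122, 122, 121, 121, 120, 119, 119, 119, 119, 119, 118, 117, 116, 116, 115, 114, 114, 113, 112, 111, 110, 109, 109]
[array([289.2, 242. ]), array([289.6, 240.3]), array([290.1, 238.2])]
```

>>> drive_tool([
  {"dx":0,"dy":0.2,"dz":0.2,"wx":0,"wy":0,"wz":0,"hand":0},
  {"dx":0,"dy":0.4,"dz":0.2,"wx":0,"wy":0,"wz":0,"hand":0},
  {"dx":0,"dy":0.6,"dz":0.2,"wx":0,"wy":0,"wz":0,"hand":0},
  {"dx":0,"dy":0.8,"dz":0.2,"wx":0,"wy":0,"wz":0,"hand":0},
  {"dx":0,"dy":1.0,"dz":0.2,"wx":0,"wy":0,"wz":0,"hand":0},
  {"dx":0,"dy":1.2,"dz":0.2,"wx":0,"wy":0,"wz":0,"hand":0},
])

```text
clock: 5.75
eef_pos: [0.4716, 0.1252, 0.0628]
tool_rot: [0.707, 0.707, 0.0, 0.0]
ft_force: [-2.5, 0.5, -0.5]
grip_width: 0.0002
grasp_force: 0.9
```

```bash
cat > tipo.py <<'E'
from h import *
o=bot.get_obs(); print(o['eef_pos'].round(4),o['ft_force'].round(2))
for c in ['side','top']:
    im=bot.camera(c); hsv=cv2.cvtColor(im,cv2.COLOR_RGB2HSV)
    m=(hsv[...,0]>3)&(hsv[...,0]<14)&(hsv[...,1]>150)&(hsv[...,2]>150)
    n,l,s,ce=cv2.connectedComponentsWithStats(m.astype(np.uint8))
    for i in range(1,n):
        if s[i,4]>8 and 215<ce[i][0]<330 and 180<ce[i][1]<290: print(c,s[i],ce[i].round(1))
print('side target',proj('side',(.559,.066,.112)),proj('top',(.559,.066,.112)))
E
python3 tipo.py
```

```text
[0.4716 0.1252 0.0628] [-2.5  0.5 -0.5]
side target [274.8 227.2] [313.4 222.2]
```

>>> drive_tool([
  {"dx":0,"dy":0.15,"dz":0,"wx":0,"wy":0,"wz":0,"hand":0},
  {"dx":0,"dy":0.3,"dz":0,"wx":0,"wy":0,"wz":0,"hand":0},
  {"dx":0,"dy":0.45,"dz":0,"wx":0,"wy":0,"wz":0,"hand":0},
  {"dx":0,"dy":0.6,"dz":0,"wx":0,"wy":0,"wz":0,"hand":0},
  {"dx":0,"dy":0.75,"dz":0,"wx":0,"wy":0,"wz":0,"hand":0},
  {"dx":0,"dy":0.9,"dz":0,"wx":0,"wy":0,"wz":0,"hand":0},
])

```text
clock: 6.45
eef_pos: [0.5156, 0.1249, 0.0624]
tool_rot: [0.707, 0.707, -0.0, 0.0]
ft_force: [-3.0, -2.2, -0.4]
grip_width: 0.0
grasp_force: 1.1
```

```bash
sed -i 's/>150)&(hsv\[...,2\]>150/>140)\&(hsv[...,2]>110/' tipo.py; python3 tipo.py
```

```text
[0.5156 0.1249 0.0624] [-3.02 -2.19 -0.4 ]
side [264 222   7   4  19] [267.  223.6]
side target [274.8 227.2] [313.4 222.2]
```

>>> drive_tool([
  {"dx":0,"dy":0.08,"dz":0,"wx":0,"wy":0,"wz":0,"hand":0},
  {"dx":0,"dy":0.16,"dz":0,"wx":0,"wy":0,"wz":0,"hand":0},
  {"dx":0,"dy":0.2,"dz":0,"wx":0,"wy":0,"wz":0,"hand":0},
])

```text
clock: 6.85
eef_pos: [0.5252, 0.125, 0.0625]
tool_rot: [0.707, 0.707, -0.0, 0.0]
ft_force: [-2.0, -1.8, 0.4]
grip_width: 0.0
grasp_force: 1.1
```

>>> drive_tool([
  {"dx":0,"dy":0.05,"dz":0,"wx":0,"wy":0,"wz":0,"hand":0},
  {"dx":0,"dy":0.05,"dz":0,"wx":0,"wy":0,"wz":0,"hand":0},
])

```text
clock: 7.05
eef_pos: [0.528, 0.1252, 0.0625]
tool_rot: [0.707, 0.707, 0.0, 0.0]
ft_force: [-0.6, -0.2, -0.6]
grip_width: -0.0004
grasp_force: 0.5
```

```bash
python3 tipo.py
```

```text
[0.528  0.1252 0.0625] [-0.56 -0.21 -0.56]
side [271 222   6   4  12] [273.9 223.6]
side target [274.8 227.2] [313.4 222.2]
```

>>> drive_tool([
  {"dx":0,"dy":0.05,"dz":0,"wx":0,"wy":0,"wz":0,"hand":0},
  {"dx":0,"dy":0.05,"dz":0,"wx":0,"wy":0,"wz":0,"hand":0},
])

```text
clock: 7.35
eef_pos: [0.5303, 0.1251, 0.0626]
tool_rot: [0.707, 0.707, 0.0, 0.0]
ft_force: [-0.5, -0.7, -0.0]
grip_width: -0.0002
grasp_force: 0.6
```

>>> drive_tool([
  {"dx":0,"dy":0.05,"dz":0,"wx":0,"wy":0,"wz":0,"hand":0},
  {"dx":0,"dy":0.05,"dz":0,"wx":0,"wy":0,"wz":0,"hand":0},
])

```text
clock: 7.55
eef_pos: [0.5313, 0.125, 0.0624]
tool_rot: [0.707, 0.708, -0.001, -0.001]
ft_force: [-5.5, -1.3, 2.3]
grip_width: 0.0001
grasp_force: 2.7
```

```bash
python3 tipo.py
```

```text
[0.5313 0.125  0.0624] [-5.48 -1.33  2.28]
side target [274.8 227.2] [313.4 222.2]
```

>>> drive_tool([
  {"dx":0,"dy":0.04,"dz":0,"wx":0,"wy":0,"wz":0,"hand":0},
  {"dx":0,"dy":0.04,"dz":0,"wx":0,"wy":0,"wz":0,"hand":0},
])

```text
clock: 7.85
eef_pos: [0.5313, 0.125, 0.0624]
tool_rot: [0.707, 0.708, -0.002, -0.002]
ft_force: [-11.1, -0.9, 7.4]
grip_width: -0.0002
grasp_force: 5.2
```

>>> drive_tool([
  {"dx":0,"dy":-0.4,"dz":0,"wx":0,"wy":0,"wz":0,"hand":0},
  {"dx":0,"dy":-1.0,"dz":0,"wx":0,"wy":0,"wz":0,"hand":0},
  {"dx":0,"dy":-1.2,"dz":-0.8,"wx":0,"wy":0,"wz":0,"hand":0},
  {"dx":0,"dy":-1.2,"dz":-1.7,"wx":0,"wy":0,"wz":0,"hand":0},
  {"dx":0,"dy":-1.0,"dz":-2.6,"wx":0,"wy":0,"wz":0,"hand":30},
  {"dx":-0.8,"dy":-0.6,"dz":-2.6,"wx":0,"wy":0,"wz":0,"hand":60},
  {"dx":-1.7,"dy":-0.2,"dz":-2.6,"wx":0,"wy":0,"wz":0,"hand":60},
  {"dx":-2.6,"dy":0.2,"dz":-2.6,"wx":0,"wy":0,"wz":0,"hand":60},
  {"dx":-3.5,"dy":0.4,"dz":-2.6,"wx":0,"wy":0,"wz":0,"hand":60},
  {"dx":-4.54,"dy":0.5,"dz":-2.6,"wx":0,"wy":0,"wz":0,"hand":60},
  {"dx":-4.54,"dy":0.5,"dz":-2.6,"wx":0,"wy":0,"wz":0,"hand":60},
  {"dx":-4.54,"dy":0.5,"dz":-2.6,"wx":0,"wy":0,"wz":0,"hand":60},
])

```text
clock: 9.05
eef_pos: [0.5605, -0.1034, 0.1925]
tool_rot: [0.708, 0.706, 0.001, 0.0]
ft_force: [-0.1, 0.3, 0.7]
grip_width: 0.0597
grasp_force: 0.0
```

```bash
python3 tipo.py; python3 -c "
from h import *
a=cv2.resize(bot.camera('top')[180:280,230:400],None,fx=4.6,fy=4.6,interpolation=cv2.INTER_CUBIC)
b=cv2.resize(bot.camera('side')[160:340,160:420],(782,541))[:420]
cv2.imwrite('pics/m4.png',cv2.resize(np.vstack([a[:330],b]),None,fx=.8,fy=.8)[:,:,::-1])"
```

```text
[ 0.5605 -0.1034  0.1925] [-0.1   0.26  0.67]
top [309 216   5  10  13] [312.2 219.5]
side target [274.8 227.2] [313.4 222.2]
```

View pics/m4.png

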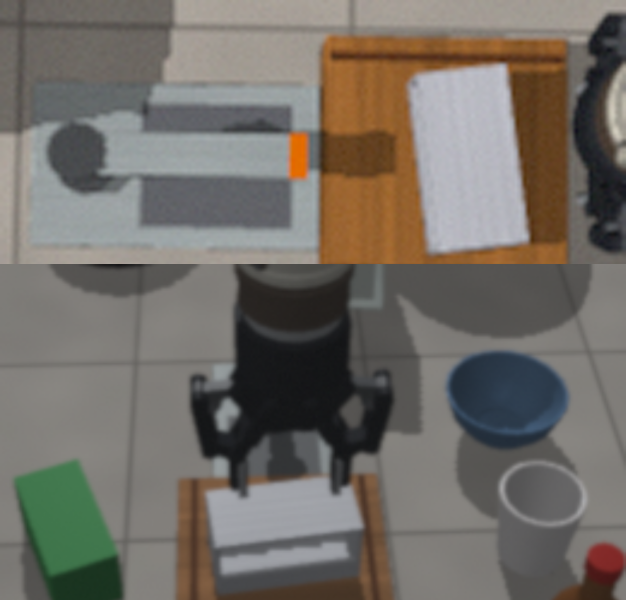

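The bar is fully out and lined up: its orange tip is at top pixel (312,220), against (313,222) expected. The hand is behind the frame, so I'll compare its reported pose with the image.

Run:
```python
from h import *
p=bot.get_obs()['eef_pos']
for z in (-.011,.05,.1): print(z,proj('top',p+[0,0,z]),proj('top',p+[.05,0,z]),proj('side',p+[0,0,z]))
g=bot.camera('top')[160:290,360:430].mean(2)
m=g<45; ys,xs=np.nonzero(m); print(xs.min()+360,xs.max()+360,ys.min()+160,ys.max()+160)
for r in range(180,270,6): print(r,g[r-160,20:50].astype(int).tolist())
s=bot.camera('side').mean(2)
for c in range(250,310,3): print(c,s[225:275,c].astype(int).tolist())
```

```text
-0.011 [386.3 220.7] [386.2 199.5] [279.9 266. ]
0.05 [391.6 218.5] [391.5 196.2] [280.4 242.8]
0.1 [396.4 216.5] [396.3 193.2] [280.9 222. ]
386 429 165 247
180 [153, 154, 154, 152, 156, 151, 154, 154, 153, 155, 155, 156, 155, 156, 154, 155, 158, 156, 157, 154, 157, 159, 144, 98, 94, 118, 111, 82, 100, 128]
186 [155, 153, 153, 155, 158, 154, 158, 158, 154, 158, 156, 149, 105, 43, 39, 38, 44, 41, 60, 90, 88, 88, 83, 104, 141, 131, 116, 111, 111, 119]
192 [97, 99, 96, 88, 92, 106, 107, 106, 92, 60, 30, 29, 33, 47, 64, 60, 65, 72, 70, 77, 80, 79, 74, 70, 107, 158, 164, 173, 160, 101]
198 [97, 93, 77, 81, 89, 104, 103, 106, 102, 87, 74, 51, 35, 43, 37, 35, 42, 75, 130, 164, 161, 178, 183, 166, 156, 166, 172, 160, 98, 64]
204 [66, 64, 62, 65, 87, 107, 118, 113, 68, 28, 31, 42, 49, 54, 83, 146, 178, 157, 142, 134, 164, 188, 165, 157, 164, 172, 172, 143, 57, 58]
210 [64, 62, 65, 68, 84, 77, 36, 28, 35, 42, 47, 52, 59, 75, 128, 170, 166, 153, 158, 189, 208, 179, 158, 164, 172, 178, 173, 135, 78, 57]
216 [70, 71, 65, 68, 71, 60, 36, 35, 36, 33, 42, 51, 61, 59, 74, 126, 180, 191, 156, 156, 15
[... 5087 characters left out ...]
156, 131, 96, 91, 96]
301 [27, 25, 25, 24, 23, 22, 22, 22, 22, 22, 22, 21, 22, 22, 25, 30, 47, 60, 61, 60, 58, 57, 56, 55, 55, 55, 58, 76, 104, 112, 125, 154, 163, 162, 160, 162, 161, 160, 161, 161, 161, 159, 160, 162, 162, 150, 114, 91, 91, 95]
304 [75, 63, 47, 37, 37, 36, 37, 35, 32, 26, 24, 22, 22, 23, 23, 23, 26, 29, 30, 31, 34, 33, 33, 33, 35, 46, 78, 121, 153, 159, 159, 161, 163, 160, 160, 161, 161, 160, 160, 160, 160, 159, 160, 162, 158, 143, 100, 81, 83, 85]
307 [82, 80, 68, 50, 43, 42, 43, 42, 38, 28, 23, 21, 29, 52, 87, 108, 115, 116, 116, 116, 117, 112, 97, 91, 92, 93, 95, 99, 101, 105, 113, 123, 133, 141, 146, 150, 155, 157, 158, 159, 158, 158, 160, 161, 152, 121, 89, 80, 81, 81]
```

>>> drive_tool([
  {"dx":0,"dy":0,"dz":0.7,"wx":0,"wy":0,"wz":0,"hand":60},
  {"dx":0,"dy":0,"dz":1.4,"wx":0,"wy":0,"wz":0,"hand":60},
  {"dx":0,"dy":0,"dz":1.9,"wx":0,"wy":0,"wz":0,"hand":60},
  {"dx":0,"dy":0,"dz":2.15,"wx":0,"wy":0,"wz":0,"hand":60},
  {"dx":0,"dy":0,"dz":2.15,"wx":0,"wy":0,"wz":0,"hand":60},
])

```text
clock: 9.85
eef_pos: [0.5584, -0.1008, 0.0833]
tool_rot: [0.706, 0.708, -0.001, -0.002]
ft_force: [0.3, 0.7, -0.3]
grip_width: 0.0599
grasp_force: 0.0
```

>>> drive_tool([
  {"dx":0,"dy":0,"dz":0.1,"wx":0,"wy":0,"wz":0,"hand":60},
  {"dx":0,"dy":0,"dz":0.2,"wx":0,"wy":0,"wz":0,"hand":60},
  {"dx":0,"dy":0,"dz":0.2,"wx":0,"wy":0,"wz":0,"hand":60},
])

```text
clock: 10.15
eef_pos: [0.5602, -0.1019, 0.0754]
tool_rot: [0.707, 0.707, 0.0, 0.0]
ft_force: [-1.0, -0.0, 0.2]
grip_width: 0.0602
grasp_force: 0.0
```

Run:
```python
from h import *
o=bot.get_obs(); p=o['eef_pos']; print(p,o['ft_force'])
print(proj('side',p-[0,0,.011]),proj('side',[p[0],p[1],.06]))
s=bot.camera('side').mean(2)
for c in range(253,268,3): print(c,s[250:300,c].astype(int).tolist())
```

```text
[ 0.56020861 -0.10189301  0.07543444] [-0.98000406 -0.03397539  0.21559424]
[279.1 305.8] [279.1 307.1]
253 [92, 93, 105, 136, 162, 167, 158, 129, 110, 106, 96, 63, 38, 41, 61, 90, 109, 125, 150, 162, 164, 160, 153, 138, 94, 51, 34, 32, 33, 32, 28, 22, 23, 39, 91, 145, 157, 155, 141, 106, 83, 74, 72, 72, 72, 71, 70, 63, 57, 55]
256 [91, 94, 109, 137, 140, 120, 98, 96, 99, 92, 69, 43, 35, 63, 109, 145, 161, 163, 163, 164, 165, 159, 148, 130, 94, 53, 35, 34, 34, 34, 32, 28, 24, 25, 32, 55, 80, 88, 78, 61, 50, 48, 47, 46, 51, 59, 62, 57, 54, 54]
259 [42, 44, 41, 36, 30, 25, 26, 28, 26, 26, 25, 25, 25, 22, 25, 44, 85, 125, 132, 115, 89, 59, 36, 28, 25, 25, 26, 27, 29, 31, 26, 25, 24, 22, 22, 25, 27, 33, 38, 39, 39, 40, 40, 39, 39, 44, 54, 58, 57, 54]
262 [23, 25, 24, 25, 24, 24, 25, 25, 23, 23, 24, 22, 23, 22, 24, 22, 22, 24, 25, 28, 30, 31, 33, 33, 31, 29, 28, 26, 25, 24, 22, 23, 26, 35, 50, 58, 65, 66, 62, 58, 58, 58, 57, 56, 56, 56, 56, 55, 55, 55]
265 [24, 25, 25, 24, 24, 24, 23, 24, 24, 24, 23, 23, 23, 22, 22, 24, 22, 23, 22, 22, 22, 23, 25, 25, 24, 22, 24, 23, 23, 24, 32, 69, 117, 147, 158, 158, 149, 119, 93, 77, 72, 71, 71, 72, 70, 67, 58, 55, 54, 54]
```

>>> drive_tool([
  {"dx":0,"dy":0,"dz":0.1,"wx":0,"wy":0,"wz":0,"hand":60},
  {"dx":0,"dy":0,"dz":0.1,"wx":0,"wy":0,"wz":0,"hand":60},
])

```text
clock: 10.4
eef_pos: [0.5596, -0.1019, 0.0697]
tool_rot: [0.707, 0.707, -0.0, -0.0]
ft_force: [0.6, -0.4, -0.5]
grip_width: 0.0599
grasp_force: 0.0
```

>>> drive_tool([
  {"dx":0,"dy":0,"dz":0.1,"wx":0,"wy":0,"wz":0,"hand":60},
  {"dx":0,"dy":0,"dz":0.1,"wx":0,"wy":0,"wz":0,"hand":60},
])

```text
clock: 10.6
eef_pos: [0.5593, -0.1018, 0.0643]
tool_rot: [0.707, 0.707, -0.0, -0.001]
ft_force: [-0.4, -0.0, 0.6]
grip_width: 0.0597
grasp_force: 0.0
```

>>> drive_tool([
  {"dx":0,"dy":0,"dz":0.08,"wx":0,"wy":0,"wz":0,"hand":60},
  {"dx":0,"dy":0,"dz":0.08,"wx":0,"wy":0,"wz":0,"hand":60},
])

```text
clock: 10.8
eef_pos: [0.5594, -0.1018, 0.0604]
tool_rot: [0.707, 0.707, -0.0, -0.0]
ft_force: [0.3, 0.1, 0.1]
grip_width: 0.0602
grasp_force: 0.0
```

>>> drive_tool([
  {"dx":0,"dy":0,"dz":0.08,"wx":0,"wy":0,"wz":0,"hand":60},
  {"dx":0,"dy":0,"dz":0.08,"wx":0,"wy":0,"wz":0,"hand":60},
])

```text
clock: 11.0
eef_pos: [0.5594, -0.1018, 0.0564]
tool_rot: [0.707, 0.707, -0.0, -0.0]
ft_force: [-0.5, -0.4, 0.0]
grip_width: 0.0598
grasp_force: 0.0
```

>>> drive_tool([
  {"dx":0,"dy":0,"dz":0.08,"wx":0,"wy":0,"wz":0,"hand":60},
  {"dx":0,"dy":0,"dz":0.08,"wx":0,"wy":0,"wz":0,"hand":60},
])

```text
clock: 11.2
eef_pos: [0.5594, -0.1018, 0.0524]
tool_rot: [0.707, 0.707, -0.0, -0.0]
ft_force: [-0.1, -0.2, -1.1]
grip_width: 0.0597
grasp_force: 0.0
```

Run:
```python
from h import *
o=bot.get_obs(); p=o['eef_pos']; print(p,o['ft_force'])
a=bot.camera('side'); s=a.mean(2)
cv2.imwrite('pics/s5.png',cv2.resize(a[220:340,215:345],None,fx=5,fy=5,interpolation=cv2.INTER_NEAREST)[:,:,::-1])
```

```text
[ 0.55943565 -0.10179344  0.05241152] [-0.10482939 -0.21283428 -1.06021319]
```

View pics/s5.png

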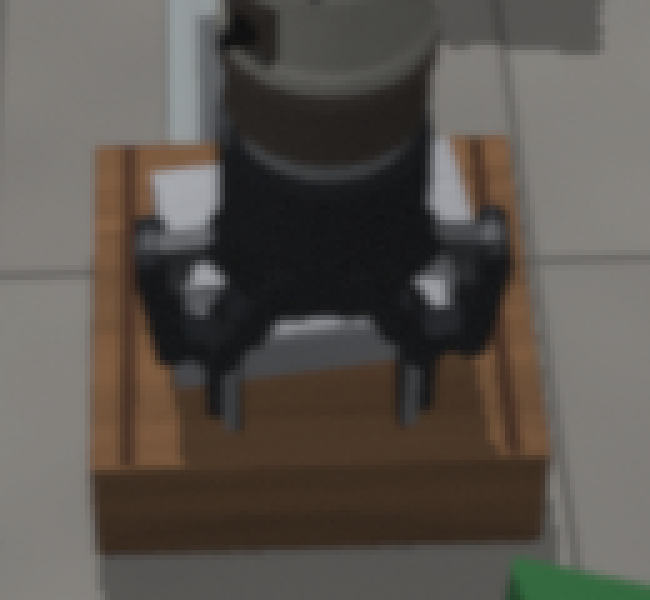

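Side view: both fingertips (crop (232,425) and (408,422)) stand on the camera side of the frame, just above the ledge. I'll lower 4 mm and push.

>>> drive_tool([
  {"dx":0,"dy":0,"dz":0.08,"wx":0,"wy":0,"wz":0,"hand":60},
  {"dx":0,"dy":0,"dz":0.08,"wx":0,"wy":0,"wz":0,"hand":60},
])

```text
clock: 11.45
eef_pos: [0.5595, -0.1018, 0.0485]
tool_rot: [0.707, 0.707, -0.0, -0.0]
ft_force: [-0.9, -0.4, -0.1]
grip_width: 0.06
grasp_force: 0.0
```

>>> drive_tool([
  {"dx":0.1,"dy":0,"dz":0,"wx":0,"wy":0,"wz":0,"hand":60},
  {"dx":0.2,"dy":0,"dz":0,"wx":0,"wy":0,"wz":0,"hand":60},
  {"dx":0.27,"dy":0,"dz":0,"wx":0,"wy":0,"wz":0,"hand":60},
  {"dx":0.34,"dy":0,"dz":0,"wx":0,"wy":0,"wz":0,"hand":60},
  {"dx":0.41,"dy":0,"dz":0,"wx":0,"wy":0,"wz":0,"hand":60},
])

```text
clock: 11.95
eef_pos: [0.5596, -0.0814, 0.0492]
tool_rot: [0.707, 0.707, -0.0, 0.0]
ft_force: [-0.9, -2.3, 0.5]
grip_width: 0.0599
grasp_force: 0.0
```

>>> drive_tool([
  {"dx":0.07,"dy":0,"dz":0,"wx":0,"wy":0,"wz":0,"hand":60},
  {"dx":0.14,"dy":0,"dz":0,"wx":0,"wy":0,"wz":0,"hand":60},
  {"dx":0.21,"dy":0,"dz":0,"wx":0,"wy":0,"wz":0,"hand":60},
  {"dx":0.28,"dy":0,"dz":0,"wx":0,"wy":0,"wz":0,"hand":60},
  {"dx":0.35,"dy":0,"dz":0,"wx":0,"wy":0,"wz":0,"hand":60},
  {"dx":0.42,"dy":0,"dz":0,"wx":0,"wy":0,"wz":0,"hand":60},
])

```text
clock: 12.55
eef_pos: [0.5599, -0.0601, 0.049]
tool_rot: [0.707, 0.707, 0.0, 0.0]
ft_force: [-0.1, -2.7, 0.9]
grip_width: 0.0601
grasp_force: 0.0
```

```bash
cat > fr.py <<'E'
from h import *
o=bot.get_obs(); print(o['clock'],o['eef_pos'].round(4),o['ft_force'].round(2))
for c in ['top','side']:
    bot.camera(c)
    for d in bot.outline_of(c,'frame'):
        e=d['extent']
        if (c=='top' and 290<e[0]<400 and 190<e[1]<260) or (c=='side' and 240<e[0]<310 and 190<e[1]<320):
            r=cv2.minAreaRect(cv2.findNonZero(d['region'].astype(np.uint8))); print(c,d['score'],np.round(e,1),np.round(np.hstack([r[0],r[1],r[2]]),1))
            if c=='top':
                h=np.array([p[0] for p in cv2.findContours(d['region'].astype(np.uint8),0,1)[0][0]])
                # left (front, +y) edge per row
                R_=d['region']; rows=np.nonzero(R_.any(1))[0]; L=[at('top',np.argmax(R_[v])-.5,v,.122) for v in rows]
                print('front edge',[(l[0].round(3),l[1].round(3)) for l in L[::5]])
E
python3 fr.py
```

```text
12.55 [ 0.5599 -0.0601  0.049 ] [-0.09 -2.65  0.86]
top 0.88 [348.8 223.1  31.   48.5] [348. 221.  48.  26.  90.]
front edge [(np.float64(0.622), np.float64(0.008)), (np.float64(0.609), np.float64(0.015)), (np.float64(0.597), np.float64(0.015)), (np.float64(0.584), np.float64(0.015)), (np.float64(0.572), np.float64(0.015)), (np.float64(0.56), np.float64(0.015)), (np.float64(0.547), np.float64(0.015)), (np.float64(0.535), np.float64(0.015)), (np.float64(0.523), np.float64(0.014)), (np.float64(0.511), np.float64(0.014))]
side 0.59 [280.6 263.9  61.   44.1] [278.7 263.2  43.4  60.2  88.8]
```

>>> drive_tool([
  {"dx":0.07,"dy":0,"dz":0,"wx":0,"wy":0,"wz":0,"hand":60},
  {"dx":0.14,"dy":0,"dz":0,"wx":0,"wy":0,"wz":0,"hand":60},
  {"dx":0.21,"dy":0,"dz":0,"wx":0,"wy":0,"wz":0,"hand":60},
  {"dx":0.28,"dy":0,"dz":0,"wx":0,"wy":0,"wz":0,"hand":60},
  {"dx":0.35,"dy":0,"dz":0,"wx":0,"wy":0,"wz":0,"hand":60},
  {"dx":0.42,"dy":0,"dz":0,"wx":0,"wy":0,"wz":0,"hand":60},
  {"dx":0.49,"dy":0,"dz":0,"wx":0,"wy":0,"wz":0,"hand":60},
  {"dx":0.56,"dy":0,"dz":0,"wx":0,"wy":0,"wz":0,"hand":60},
  {"dx":0.63,"dy":0,"dz":0,"wx":0,"wy":0,"wz":0,"hand":60},
  {"dx":0.7,"dy":0,"dz":0,"wx":0,"wy":0,"wz":0,"hand":60},
  {"dx":0.77,"dy":0,"dz":0,"wx":0,"wy":0,"wz":0,"hand":60},
])

```text
clock: 13.85
eef_pos: [0.5597, -0.0216, 0.049]
tool_rot: [0.707, 0.707, -0.0, -0.0]
ft_force: [-0.3, -2.5, 0.6]
grip_width: 0.0599
grasp_force: 0.0
```

```bash
python3 fr.py; python3 -c "
from h import *
print([at('top',*proj('top',(.56,.02,.122)),.122)])"
```

```text
13.85 [ 0.5597 -0.0216  0.049 ] [-0.34 -2.46  0.57]
top 0.76 [332.4 221.6  28.1  52.1] [332.  220.5  51.   26.   90. ]
front edge [(np.float64(0.626), np.float64(0.047)), (np.float64(0.613), np.float64(0.055)), (np.float64(0.601), np.float64(0.054)), (np.float64(0.589), np.float64(0.052)), (np.float64(0.576), np.float64(0.052)), (np.float64(0.564), np.float64(0.052)), (np.float64(0.552), np.float64(0.052)), (np.float64(0.539), np.float64(0.051)), (np.float64(0.527), np.float64(0.051)), (np.float64(0.515), np.float64(0.051)), (np.float64(0.503), np.float64(0.048))]
side 0.83 [278.8 249.8  57.8  44.3] [277.5 249.   41.1  57.7  88.8]
[array([0.5601, 0.0199])]
```

>>> drive_tool([
  {"dx":0.06,"dy":0,"dz":0,"wx":0,"wy":0,"wz":0,"hand":60},
  {"dx":0.12,"dy":0,"dz":0,"wx":0,"wy":0,"wz":0,"hand":60},
  {"dx":0.18,"dy":0,"dz":0,"wx":0,"wy":0,"wz":0,"hand":60},
  {"dx":0.24,"dy":0,"dz":0,"wx":0,"wy":0,"wz":0,"hand":60},
  {"dx":0.3,"dy":0,"dz":0,"wx":0,"wy":0,"wz":0,"hand":60},
  {"dx":0.36,"dy":0,"dz":0,"wx":0,"wy":0,"wz":0,"hand":60},
  {"dx":0.42,"dy":0,"dz":0,"wx":0,"wy":0,"wz":0,"hand":60},
])

```text
clock: 14.75
eef_pos: [0.5596, -0.0005, 0.0489]
tool_rot: [0.707, 0.708, -0.0, -0.0]
ft_force: [0.0, -1.7, -0.1]
grip_width: 0.06
grasp_force: 0.6
```

>>> drive_tool([
  {"dx":0.06,"dy":0,"dz":0,"wx":0,"wy":0,"wz":0,"hand":60},
  {"dx":0.12,"dy":0,"dz":0,"wx":0,"wy":0,"wz":0,"hand":60},
  {"dx":0.18,"dy":0,"dz":0,"wx":0,"wy":0,"wz":0,"hand":60},
  {"dx":0.24,"dy":0,"dz":0,"wx":0,"wy":0,"wz":0,"hand":60},
])

```text
clock: 15.15
eef_pos: [0.5597, 0.0113, 0.0491]
tool_rot: [0.707, 0.707, -0.0, 0.0]
ft_force: [0.1, -2.6, 1.6]
grip_width: 0.06
grasp_force: 1.0
```

```bash
python3 fr.py
```

```text
15.15 [0.5597 0.0113 0.0491] [ 0.07 -2.61  1.56]
top 0.57 [319.2 221.1  23.5  53.1] [318.5 220.   50.   25.   90. ]
front edge [(np.float64(0.625), np.float64(0.079)), (np.float64(0.613), np.float64(0.084)), (np.float64(0.6), np.float64(0.082)), (np.float64(0.588), np.float64(0.081)), (np.float64(0.576), np.float64(0.081)), (np.float64(0.563), np.float64(0.086)), (np.float64(0.551), np.float64(0.086)), (np.float64(0.539), np.float64(0.086)), (np.float64(0.526), np.float64(0.086)), (np.float64(0.514), np.float64(0.085)), (np.float64(0.502), np.float64(0.08))]
side 0.65 [279.9 238.2  56.6  41.7] [277.2 237.6  40.4  57.1  88.8]
```

>>> drive_tool([
  {"dx":0.06,"dy":0,"dz":0,"wx":0,"wy":0,"wz":0,"hand":60},
  {"dx":0.12,"dy":0,"dz":0,"wx":0,"wy":0,"wz":0,"hand":60},
  {"dx":0.18,"dy":0,"dz":0,"wx":0,"wy":0,"wz":0,"hand":60},
  {"dx":0.24,"dy":0,"dz":0,"wx":0,"wy":0,"wz":0,"hand":60},
  {"dx":0.3,"dy":0,"dz":0,"wx":0,"wy":0,"wz":0,"hand":60},
])

```text
clock: 15.85
eef_pos: [0.5594, 0.0265, 0.0487]
tool_rot: [0.707, 0.708, -0.0, -0.0]
ft_force: [-0.0, -1.8, -1.4]
grip_width: 0.0603
grasp_force: 0.6
```

>>> drive_tool([
  {"dx":0.06,"dy":0,"dz":0,"wx":0,"wy":0,"wz":0,"hand":60},
  {"dx":0.12,"dy":0,"dz":0,"wx":0,"wy":0,"wz":0,"hand":60},
  {"dx":0.18,"dy":0,"dz":0,"wx":0,"wy":0,"wz":0,"hand":60},
  {"dx":0.24,"dy":0,"dz":0,"wx":0,"wy":0,"wz":0,"hand":60},
  {"dx":0.3,"dy":0,"dz":0,"wx":0,"wy":0,"wz":0,"hand":60},
])

```text
clock: 16.35
eef_pos: [0.5596, 0.0414, 0.049]
tool_rot: [0.707, 0.707, -0.0, -0.0]
ft_force: [-0.4, -1.5, -0.6]
grip_width: 0.0601
grasp_force: 0.7
```

```bash
python3 fr.py
```

```text
16.35 [0.5596 0.0414 0.049 ] [-0.38 -1.55 -0.62]
top 0.84 [306.3 223.8  25.   48.8] [305.3 221.   48.6  22.1  88. ]
front edge [(np.float64(0.62), np.float64(0.109)), (np.float64(0.607), np.float64(0.114)), (np.float64(0.595), np.float64(0.116)), (np.float64(0.583), np.float64(0.116)), (np.float64(0.57), np.float64(0.113)), (np.float64(0.558), np.float64(0.113)), (np.float64(0.546), np.float64(0.11)), (np.float64(0.533), np.float64(0.11)), (np.float64(0.521), np.float64(0.112)), (np.float64(0.509), np.float64(0.112))]
side 0.73 [277.5 232.8  56.7  31. ] [276.8 233.   31.1  56.1  88.8]
```

>>> drive_tool([
  {"dx":0.06,"dy":0,"dz":0,"wx":0,"wy":0,"wz":0,"hand":60},
  {"dx":0.12,"dy":0,"dz":0,"wx":0,"wy":0,"wz":0,"hand":60},
  {"dx":0.18,"dy":0,"dz":0,"wx":0,"wy":0,"wz":0,"hand":60},
  {"dx":0.24,"dy":0,"dz":0,"wx":0,"wy":0,"wz":0,"hand":60},
  {"dx":0.3,"dy":0,"dz":0,"wx":0,"wy":0,"wz":0,"hand":60},
  {"dx":0.36,"dy":0,"dz":0,"wx":0,"wy":0,"wz":0,"hand":60},
  {"dx":0.4,"dy":0,"dz":0,"wx":0,"wy":0,"wz":0,"hand":60},
])

```text
clock: 17.25
eef_pos: [0.5597, 0.0614, 0.0491]
tool_rot: [0.707, 0.708, 0.0, 0.0]
ft_force: [0.4, -1.9, 1.3]
grip_width: 0.0598
grasp_force: 0.0
```

>>> drive_tool([
  {"dx":-0.2,"dy":0,"dz":0,"wx":0,"wy":0,"wz":0,"hand":60},
  {"dx":-0.6,"dy":0,"dz":0,"wx":0,"wy":0,"wz":0,"hand":60},
  {"dx":-1.2,"dy":0,"dz":0,"wx":0,"wy":0,"wz":0,"hand":60},
  {"dx":-1.8,"dy":0,"dz":0,"wx":0,"wy":0,"wz":0,"hand":60},
  {"dx":-1.8,"dy":0,"dz":-1,"wx":0,"wy":0,"wz":0,"hand":60},
  {"dx":-2.4,"dy":0,"dz":-2,"wx":0,"wy":0,"wz":0,"hand":60},
  {"dx":-3.2,"dy":0,"dz":-3,"wx":0,"wy":0,"wz":0,"hand":60},
  {"dx":-4,"dy":0,"dz":-3,"wx":0,"wy":0,"wz":0,"hand":60},
  {"dx":-4,"dy":0,"dz":-3,"wx":0,"wy":0,"wz":0,"hand":60},
])

```text
clock: 18.15
eef_pos: [0.5614, -0.144, 0.2026]
tool_rot: [0.709, 0.706, 0.001, 0.004]
ft_force: [-0.1, -0.3, -0.5]
grip_width: 0.0601
grasp_force: 0.0
```

```bash
python3 fr.py; python3 -c "
from h import *
a=cv2.resize(bot.camera('top')[180:280,230:400],None,fx=4.6,fy=4.6,interpolation=cv2.INTER_CUBIC)
b=cv2.resize(bot.camera('side')[160:340,160:420],(782,541))[:420]
cv2.imwrite('pics/m6.png',cv2.resize(np.vstack([a[:330],b]),None,fx=.8,fy=.8)[:,:,::-1])"
```

```text
18.15 [ 0.5614 -0.144   0.2026] [-0.06 -0.27 -0.53]
top 0.81 [300.9 221.9  26.   50.1] [299.5 220.5  51.   25.   90. ]
front edge [(np.float64(0.625), np.float64(0.116)), (np.float64(0.612), np.float64(0.131)), (np.float64(0.6), np.float64(0.131)), (np.float64(0.587), np.float64(0.133)), (np.float64(0.575), np.float64(0.13)), (np.float64(0.563), np.float64(0.13)), (np.float64(0.55), np.float64(0.13)), (np.float64(0.538), np.float64(0.132)), (np.float64(0.526), np.float64(0.132)), (np.float64(0.513), np.float64(0.132)), (np.float64(0.501), np.float64(0.124))]
```

View pics/m6.png

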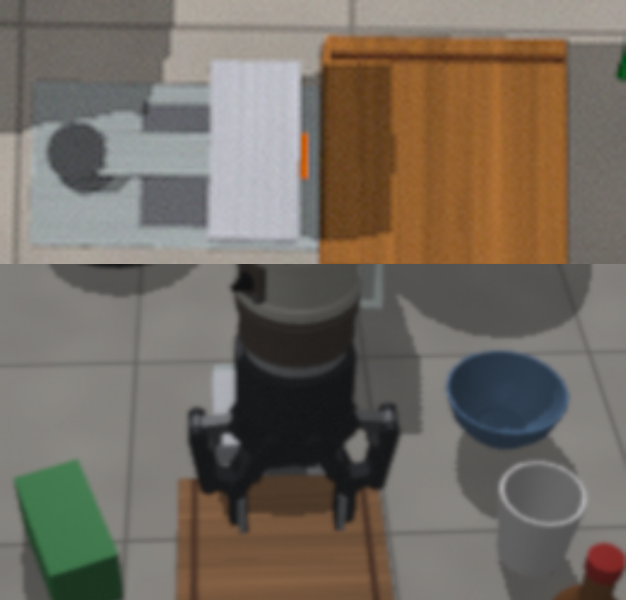

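The frame hangs square on the bar at crop (255,150), clear of the ledge. The orange tip shows behind it at (304,156), and the bar points straight out.

```bash
python3 -c "
from workcell import bot
print(bot.job_done())"
```

```text
the job is handed in; nothing more can be done
None
```

The job is handed in: the bar is swung fully out against its stop, and the frame was slid along the ledge at under about 3 N onto the bar. It hangs there clear of the ledge, judged level from the top view and a centring offset of a few millimetres, because the hand hid it from the side camera.

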